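# Load the polishing-compound holder and set its thumbscrew

## Robot

A 6-joint arm with a two-finger parallel gripper is mounted at the origin on a cart in front of the work surface, level with it; the furniture and walls round the work are solid. World frame = base frame: x ahead of the robot, y to its left, z up, the work surface at z = 0. Lengths are in mm, angles in rad, forces in N, time in s.
With the tool pointing down it reaches from about 250 to 775 mm from the base axis. Payload 8.9 kg.
Tool frame: the origin (TCP) lies at the very end of the fingers, on their centre line; the grasp point (between the pads) lies 19 mm behind it; z points along the fingers, y is the line along which they close (so a half turn about z gives the same grasp; the last joint's range is limited). The gripper opens to 85 mm and grips with 20 to 120 N. Pads are 22 mm wide; open, the fingers measure 114 mm over their backs; the gripper's body (76 mm by 85 mm) begins 54 mm behind the grasp point. The pads swing forward as they close: fully open they stand 13 mm farther back than shut.
Start: joints at [1.047, 0.291, -0.153, 1.127, 0, 1.431], TCP at [197.065, 486.61, 231.305] pointing down, gripper open.
Joint ranges: [-2.52, 2.52], [-0.91, 1.74], [-1.3, 1.37], [-1.96, 2.02], [-1.52, 1.47], [-3.14, 3.14]. Speed limits (rad/s): [2.22, 2.22, 2.79, 3.14, 3.14, 3.14].

## Interface

Orientations are given as a 3x3 rotation matrix whose columns are the frame's x, y, z axes.
In Python, from plant import manip gives the robot as it stands.
- The arm moves only by the shell command python3 -m inch 'ROWS' [FORCE]. ROWS is JSON, a list that holds one entry, the list of rows, each a list of 5 numbers: the shift along the tool's x, y, z in m, then the turn about the tool's z in rad, then the opening, from 0 (shut) to 1 (fully open). In form: [[[tx, ty, tz, spin, claw], ...]]. A call has exactly 10 rows; each row shifts and turns the commanded pose from where the row before left it, along the tool's axes as they then stand; what a row does not reach is not made up. A row lasts 1/10 s, in which the tool goes at most 50 mm and 8.59 degrees, less where a joint would pass 70% of its speed; a pose out of reach is approached as far as the arm can. A call is refused whole if a number of a shift passes 0.05 or a number of a turn 0.15, either way. A call with a gripper value outside its range is refused whole. The fingers move at their own pace and stop on an object; FORCE is the grip in N (left out, the last holds). Time passes only in rows, so rows that do not move let the fingers close, or fill a call up. It gives the time, the measured TCP pose, the force, the opening and the grip force at its end, in the units of the state.
- manip.state(): the state, without advancing time (a new reading comes with each control period).
- manip.capture(name): name is "scene" or "top" or "wrist"; returns the picture (480x640x3 uint8, red, green, blue); there is no depth.
- manip.camera_info(name): a dict with "vertical_fov" (degrees; the focal length in pixels is half the picture's height over the tangent of half this angle, whatever the lens; pixels are square), "cx", "cy" (the principal point, pixels), "R" (3x3) and "t" (3): a world point X has camera coordinates R X + t. Camera axes: x right, y down, z forward; pixel columns grow to the right and rows downward; lengths in mm; the calibration is good to about 2 mm. A picture is of the moment at which its call begins: read the wrist's pose just before it. camera_info takes no time and is no camera call; for the wrist camera it gives the pose at the moment of the call.
- manip.sign_off(): hands the job in; it is judged then, once.
Trained networks look in the newest picture that a camera, given by its name, has taken for a name from the list of things; names that differ only in an ending like _2 or _b are one class to them, and where a whole thing is asked for, a point or a joint stands for the part that bears it (a point fixed in the world has none). Each returns a list of dicts, best first, with "confidence" (0 to 1); they miss things now and then, are a little off and sometimes report something else, mostly with a low value. They report only what shows in the picture. A call takes as long as a camera call.
- manip.trace(camera, label): "region" (480x640 bool, what is visible of it) and "box" ([left, top, right, bottom] as shares, 0 to 1, of the picture: columns of its width, rows of its height, round what is visible of it).
- manip.spot_point(camera, label): "point" ([column, row] as shares, 0 to 1, of the picture: columns of its width, rows of its height: a listed point, or the origin of a listed thing).
The state is a dict: "t": time; "joints": joint angles; "qd": joint speeds; "tau": joint torques, N m; "tcp_pos": TCP position; "eef_rot": TCP orientation; "ft_force": force on the tool from outside, world axes, zero at the start; "moment": the same for the moment, N m; "gripper_width": opening from 0.0 (shut) to 1.0 (fully open); "grasp_force": force on a finger pad.
Only numpy, scipy, OpenCV 4.12 (cv2) and the standard library are available. Lean on these libraries where they do the work, as an engineer would, in place of code of your own. Each camera call takes 0.05 s, during which the arm holds its last target. There are 200 camera calls.

## Task

Lay the nearer green bar of polishing compound into the recess of the blue bench holder, pressed fully home and flat on its floor, and let go of it. Then turn the holder's red thumbscrew clockwise until it bottoms, and back it off a quarter of a turn so that the bar can still be drawn out later. Leave the sanding block, the paste tin and the brush where they lie.

Things in the scene. Friction and masses are not known exactly. Their poses are not given: they have to be found in the camera images.
- bar: dark green bar of polishing compound, 42 mm wide (its x), 104 mm long (its y), 37 mm high, 0.2 to 0.4 kg, top worn uneven; origin at the centre of its underside, z up. It lies flat on the open bench to the left of the holder; pick it up across the 42 mm. Either end may face the screw. (Another such bar far off at the back left of the bench is not meant.)
- holder: blue bench holder fixed to the bench, base plate 230 (x) by 105 (y) by 12 mm; origin at the centre of its underside on the bench, z up, x from the screw end (near the robot) to the recess end. Its steel barrel with the thumbscrew leans 28 degrees from vertical towards -x; the barrel's upper end is 58 mm to -x of the origin, 80 mm up (wings reach 130). The recess walls are 8 to 10 mm thick.
- recess (a point): centre of the recess floor, 40 mm to +x of the holder's origin, 12 mm above the bench; axes as the holder's. Recess 109 mm long (x), 46 mm wide (y): the bar lies along x with 2 mm play all round. Walls 16 mm high above the floor; the long sides have walls only at the corners (21 mm each), with open 67 mm gaps between where fingers reach down beside the bar to the floor's level.
- wings (a point): grip point on the axis of the red thumbscrew, 27 mm outward of the barrel's end. z points outward along the axis (28 degrees from vertical), x along the wings, y across them. The wings are a flat bar 60 mm (x) by 12 mm thick (y), reaching from 20 mm below this point to 12 mm above; below is a brass collar of 15 mm radius. Grip across the 12 mm, tool along the axis.
- thumbscrew (a joint): turn of the screw, rad: 0 at its hard stop (bottomed), growing as it is backed off counter-clockwise (seen from outside), to 3.0; starts at 0.6 to 1.25. A quarter turn is 1.57. Turns with about 0.06 N m, stays where left, does not move along its axis. At 0.785 the wings lie in the holder's x-z plane, at 0 they are 45 degrees to one side, at 1.57 to the other.
- sanding_block: loose bystander: wooden block in red-brown emery paper, 60 by 91 by 26 mm, origin at the centre of its underside; not to be disturbed
- paste_tin: loose bystander: open round tin, 69 mm across, 38 mm high, origin at the centre of its underside; not to be disturbed
- brass_brush: loose bystander: brush with a wooden handle, 15 by 160 by 23 mm, length along its y, origin at the centre of its underside; not to be disturbed

How it is judged (in metres and radians):
On the way, in this order (a step that is already met when the one before it is completed fails the run):
1. the bar lies fully home in the recess, let go (horizontal distance between bar and recess below 0.005 m and z of bar in the frame of recess below 0.003 m and angle between bar's own z axis and vertical below 0.06 rad and contact force between the fingers and bar below 0.1 N), for 0.2 s.
2. the thumbscrew is turned clockwise until it bottoms (value of joint thumbscrew below 0.08 rad), for 0.1 s.
At the end, for the whole second after the job is handed in: the bar rests in the recess, within 5 mm of its centre, within 3 mm of its floor and level within 3.5 degrees; the thumbscrew, having been bottomed after the bar was in, stands a quarter turn (1.57 rad, give or take 0.26 rad or 15 degrees) back from its stop (value of joint thumbscrew between 1.31 and 1.83 rad and horizontal distance between bar and recess below 0.005 m and z of bar in the frame of recess below 0.003 m and angle between bar's own z axis and vertical below 0.06 rad and linear speed of bar below 0.01 m/s); the robot touches nothing.
It fails at once if the sanding block, paste tin or brush is moved by more than 20 mm (distance of any of sanding_block, paste_tin, brass_brush from where it was at the start of the episode above 0.02 m).
It also fails if it takes over 51 s, if anything falls off the work surface, if the arm or the gripper's body presses on something with over 40 N, if the wrist force passes 120 N, or if a joint passes its speed limit or range.

## Working session

There is one attempt and no reset: what is moved stays moved. The work goes in short steps, Python scripts to look and compute and a shell command to move; the robot and the scene stay as the last step left them, time stands still between calls to the robot, and variables do not carry over. Pictures are saved under pics/ and viewed, at most 11 in all, crops included, and the job is handed in when it is done.

```bash
ls; mkdir -p pics
cat > h.py <<'E'
import numpy as np, cv2
from plant import manip
def ray(cam,px):
    c=manip.camera_info(cam); f=240/np.tan(np.radians(c["vertical_fov"])/2)
    R=np.array(c["R"]);t=np.array(c["t"])
    d=R.T@np.array([(px[0]-c["cx"])/f,(px[1]-c["cy"])/f,1]); return -R.T@t,d
def onz(cam,px,z):
    o,d=ray(cam,px); return o+d*(z-o[2])/d[2]
def proj(cam,X):
    c=manip.camera_info(cam); f=240/np.tan(np.radians(c["vertical_fov"])/2)
    p=np.array(c["R"])@np.array(X)+np.array(c["t"]); return [c["cx"]+f*p[0]/p[2],c["cy"]+f*p[1]/p[2]]
def save(cam,name):
    im=manip.capture(cam); cv2.imwrite("pics/"+name,im[:,:,::-1]); return im
E
python3 - <<'E'
from h import *
for c in("top","scene"):
    save(c,c+"1.png"); i=manip.camera_info(c); R=np.array(i["R"]);print(c,i["vertical_fov"],-R.T@np.array(i["t"]))
    for l in ("bar","holder","recess","wings"):
        for r in manip.spot_point(c,l): 
            p=np.array(r["point"])*[640,480]; print(c,l,round(r["confidence"],2),p.round(1),onz(c,p,{"bar":0,"holder":0,"recess":12,"wings":104}[l]).round(1))
for l in ("bar","wings"):
    for r in manip.trace("top",l):
        m=r["region"].astype(np.uint8);cs=cv2.findContours(m,0,2)[0];k=max(cs,key=cv2.contourArea)
        b=cv2.boxPoints(cv2.minAreaRect(k)); z=37 if l=="bar" else 116
        P=np.array([onz("top",p,z) for p in b]); print(l,round(r["confidence"],2),b.round().tolist(),P[:,:2].round(1).tolist())
s=manip.state();print(s["t"],s["eef_rot"],s["tcp_pos"])
E
cd pics; python3 -c "
import cv2,numpy as np
cv2.imwrite('both.png',cv2.resize(np.vstack([cv2.imread('top1.png'),cv2.imread('scene1.png')]),(400,600)))"
```

```text
pics
top 42.68861983885195 [ 302.98809666  130.22014978 1464.25762859]
top bar 0.8 [229.  276.4] [466.4 368.8   0. ]
top holder 0.67 [367.9 213. ] [626.2  36.2   0. ]
top recess 0.66 [380.3 197.1] [663.4   6.9  12. ]
top recess 0.16 [458.3 185.2] [ 695.6 -182.9   12. ]
top wings 0.76 [354.1 223.2] [579.2  73.9 104. ]
scene 44.89309092426923 [ 131.49371662 -938.71013136  775.24650163]
scene bar 0.62 [258.7 230.8] [463.  380.4   0. ]
scene holder 0.94 [368.9 290.6] [624.  29.   0.]
scene recess 0.67 [389.  288.8] [661.7   4.4  12. ]
scene recess 0.37 [261. 231.] [463.2 356.6  12. ]
scene wings 0.69 [343.5 244.6] [579.1  77.9 104. ]
bar 0.81 [[212.0, 293.0], [226.0, 251.0], [244.0, 258.0], [230.0, 300.0]] [[422.5, 401.6], [521.7, 373.2], [507.3, 328.1], [408.5, 357.0]]
bar 0.26 [[323.0, 234.0], [382.0, 161.0], [417.0, 189.0], [357.0, 262.0]] [[565.6, 145.0], [747.5, 4.9], [679.1, -77.6], [500.2, 63.1]]
wings 0.67 [[340.0, 231.0], [358.0, 212.0], [367.0, 220.0], [350.0, 240.0]] [[558.0, 104.9], [602.9, 66.5], [584.0, 45.3], [539.3, 83.7]]
0.6 [[-9.26876265e-01  3.75367007e-01  1.48398920e-05]
 [ 3.75367007e-01  9.26876265e-01  5.66008463e-06]
 [-1.16301346e-05  1.08166039e-05 -1.00000000e+00]] [197.06184299 486.60781706 231.3044197 ]
```

View pics/top1.png

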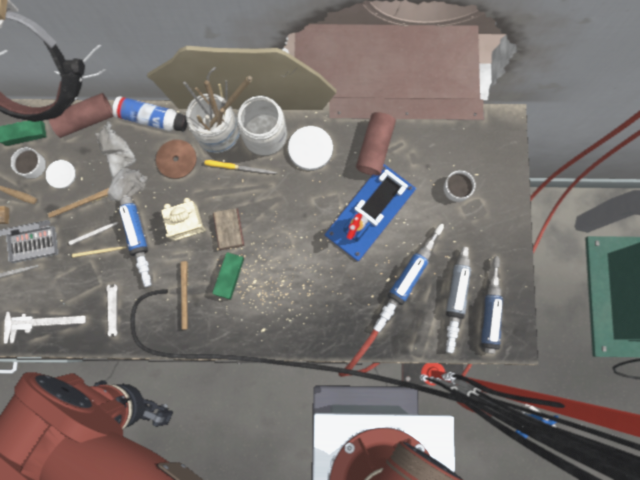

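View pics/scene1.png

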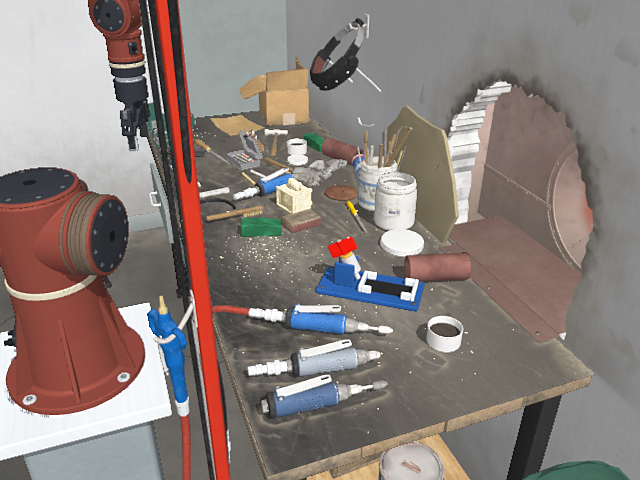

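The top view shows the near bar at about (229,276), with the sanding block right behind it at (228,229) and the brush at (184,295). The holder is at (370,213) with its red wings at (354,226). The networks agree with this, so I'm moving above the bar.

```bash
python3 -m inch '[[[-0.029,-0.001,0.008,0,1],[-0.029,-0.001,0.008,0,1],[-0.029,-0.001,0.008,0,1],[-0.029,-0.001,0.008,0,1],[-0.029,-0.001,0.008,0,1],[-0.029,-0.001,0.008,0,1],[-0.029,-0.001,0.008,0,1],[-0.029,-0.001,0.008,0,1],[-0.029,-0.002,0.008,0,1],[-0.029,-0.001,0.008,-0.1,1]]]' 60
cat > look.py <<'E'
from h import *
import sys
def rect(cam,l,z,n=1):
    for r in manip.trace(cam,l)[:n]:
        m=r["region"].astype(np.uint8);k=max(cv2.findContours(m,0,2)[0],key=cv2.contourArea).reshape(-1,2)
        P=np.array([onz(cam,p,z)[:2] for p in k],np.float32)
        (c,s,a)=cv2.minAreaRect(P); b=cv2.boxPoints((c,s,a)); e=b[1]-b[0]; g=b[2]-b[1]
        if np.hypot(*g)>np.hypot(*e): e=g
        print(l,round(r["confidence"],2),"c",np.round(c,1),"s",np.round(s,1),"long axis deg",round(np.degrees(np.arctan2(e[1],e[0])),1),"px",k.min(0),k.max(0))
def tool():
    s=manip.state();R=np.array(s["eef_rot"]);print("t",round(s["t"],2),"tcp",np.round(s["tcp_pos"],1),"yang",round(np.degrees(np.arctan2(R[1,1],R[0,1])),1),"tilt",R[2,2].round(4),"j",np.round(s["joints"],2),"w",s["gripper_width"],"F",np.round(s["ft_force"],1)); return np.array(s["tcp_pos"]),R
def sp(cam,l,z):
    for r in manip.spot_point(cam,l)[:1]:
        p=np.array(r["point"])*[640,480]; print(cam,l,round(r["confidence"],2),p.round(1),onz(cam,p,z).round(1))
E
python3 - <<'E'
from look import *
tool(); save("wrist","w1.png"); rect("wrist","bar",35,2); sp("wrist","bar",0)
E
```

```text
t: 1.6
tcp_pos: [462.8, 366.9, 151.0]
eef_rot: [[-0.96, 0.28, -0.0], [0.28, 0.96, 0.0], [0.0, 0.0, -1.0]]
ft_force: [0.7, 0.0, -0.2]
gripper_width: 1.0
grasp_force: 0.0
t 1.6 tcp [462.8 366.9 151. ] yang 73.7 tilt -1.0 j [ 0.55  0.47 -0.11  1.    0.    0.83] w 0.9999589049513565 F [ 0.7  0.  -0.2]
bar 0.82 c [464.5 367. ] s [ 41.7 103.5] long axis deg -16.2 px [290 150] [347 283]
wrist bar 0.88 [322.  213.7] [468.5 369.2   0. ]
```

View pics/w1.png

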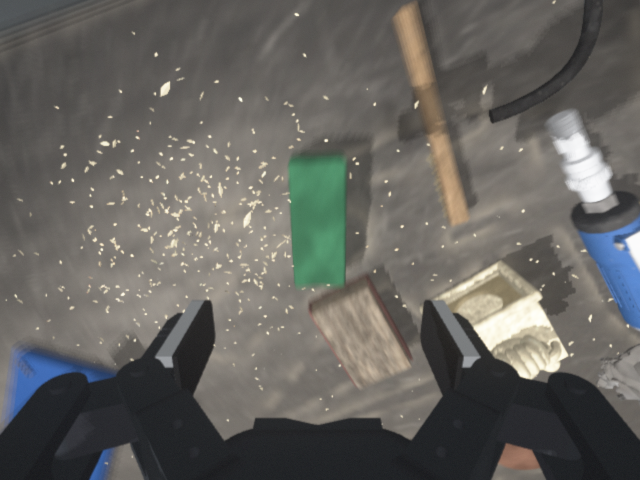

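The wrist view shows the bar at (318,215), lined up with the tool. The sanding block's corner is at (345,283), outside the finger paths, so I'm descending and gripping.

```bash
python3 -m inch '[[[-0.002,0,0.02,0,1],[0,0,0.02,0,1],[0,0,0.02,0,1],[0,0,0.02,0,1],[0,0,0.02,0,1],[0,0,0.02,0,1],[0,0,0.015,0,1],[0,0,0.01,0,1],[0,0,0,0,0],[0,0,0,0,0]]]' 60
python3 -m inch '[[[0,0,0,0,0],[0,0,0,0,0],[0,0,0,0,0],[0,0,-0.01,0,0],[0,0,-0.02,0,0],[0,0,-0.02,0,0],[0,0,-0.02,0,0],[0,0,-0.02,0,0],[0,0,-0.02,0,0],[0,0,-0.02,0,0]]]'
python3 - <<'E'
from look import *
p,R=tool(); save("wrist","w2.png"); rect("wrist","bar",p[2]+30,1)
save("top","t2.png"); rect("top","holder",6); sp("top","recess",12)
save("scene","s2.png"); sp("scene","recess",12)
E
```

```text
t: 2.75
tcp_pos: [463.6, 367.4, 6.9]
eef_rot: [[-0.96, 0.281, 0.0], [0.281, 0.96, 0.0], [-0.0, 0.0, -1.0]]
ft_force: [-0.5, -0.5, 0.4]
gripper_width: 0.69
grasp_force: 0.0
t: 3.75
tcp_pos: [463.3, 366.7, 137.6]
eef_rot: [[-0.96, 0.281, -0.0], [0.281, 0.96, -0.0], [0.0, -0.0, -1.0]]
ft_force: [0.8, 0.4, -3.5]
gripper_width: 0.474
grasp_force: 61.4
t 3.75 tcp [463.3 366.7 137.6] yang 73.7 tilt -1.0 j [ 0.55  0.48 -0.12  0.97 -0.    0.83] w 0.4744622695206723 F [ 0.8  0.4 -3.5]
bar 0.82 c [457.7 369.9] s [41.6 99.4] long axis deg -16.5 px [255 185] [378 424]
holder 0.57 c [630.6  31.9] s [107.7 234.3] long axis deg -38.0 px [325 165] [414 259]
top recess 0.67 [379.1 196.3] [665.3   9.9  12. ]
scene recess 0.64 [389.  286.8] [665.3  11.4  12. ]
```

```bash
python3 -m inch '[[[-0.025,-0.015,-0.005,0,0],[-0.034,-0.02,-0.005,0,0],[-0.036,-0.021,-0.005,0,0],[-0.036,-0.021,-0.005,0,0],[-0.036,-0.021,0,0,0],[-0.036,-0.021,0,0,0],[-0.036,-0.021,0,0,0],[-0.036,-0.021,0,0,0],[-0.034,-0.02,0,0,0],[-0.022,-0.013,0,0,0]]]'
python3 -m inch '[[[0,0,0,0.08,0],[0,0,0,0.1,0],[0,0,0,0.1,0],[0,0,0,0.1,0],[0,0,0,0,0],[0,0,0,0,0],[0,0,0,0,0],[0,0,0,0,0],[0,0,0,0,0],[0,0,0,0,0]]]'
python3 - <<'E'
from look import *
p,R=tool(); save("wrist","w3.png"); rect("wrist","bar",p[2]+30,1)
rect("wrist","holder",12);sp("wrist","recess",12);sp("wrist","holder",0);sp("wrist","wings",104);rect("wrist","wings",115)
E
```

```text
t: 5.1
tcp_pos: [727.8, 85.1, 154.5]
eef_rot: [[-0.959, 0.283, -0.002], [0.283, 0.959, -0.001], [0.001, -0.001, -1.0]]
ft_force: [-0.0, -0.1, -4.6]
gripper_width: 0.476
grasp_force: 61.5
t: 6.1
tcp_pos: [726.8, 87.8, 156.3]
eef_rot: [[-0.787, 0.617, 0.0], [0.617, 0.787, -0.0], [-0.0, -0.0, -1.0]]
ft_force: [0.7, -0.2, -4.1]
gripper_width: 0.476
grasp_force: 61.6
t 6.1 tcp [726.8  87.8 156.3] yang 51.9 tilt -1.0 j [ 0.02  0.74  0.4   1.23 -0.    0.68] w 0.47573602739588483 F [ 0.7 -0.2 -4.1]
bar 0.62 c [720.2  93.8] s [40.8 97. ] long axis deg -38.4 px [255 186] [378 423]
holder 0.58 c [626.   22.4] s [127.7 224.1] long axis deg -37.1 px [60  0] [257 290]
wrist recess 0.57 [188.5 207.4] [660.4   6.9  12. ]
wrist holder 0.98 [188.4 156.7] [629.6  31.6   0. ]
wrist wings 0.79 [95.4 36.3] [572.5  73.9 104. ]
wings 0.69 c [584.7  75.3] s [32.9 49.1] long axis deg -8.2 px [61  0] [149 110]
```

View pics/w3.png

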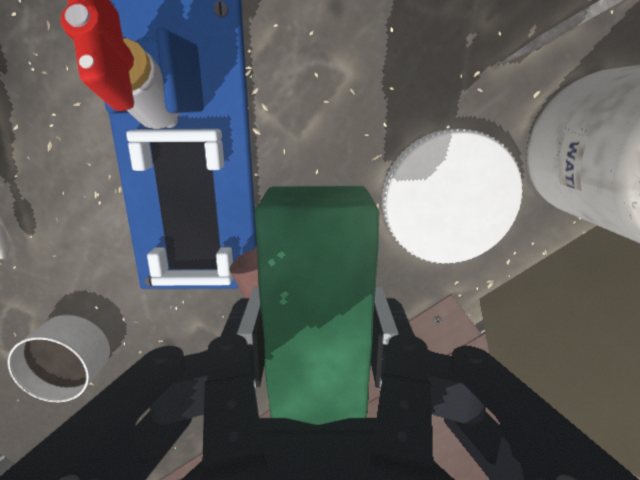

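The held bar is at (317,300), straight in the fingers. The recess, with its white corner walls, is at columns 127–232, rows 128–287, clear of the bar. I'll take the wall corners from a crop to get an accurate pose.

Run:
```python
from look import *
im=cv2.imread("pics/w3.png"); c=im[115:300,110:260]; cv2.imwrite("pics/c3.png",cv2.resize(c,None,fx=3.2,fy=3.2,interpolation=cv2.INTER_CUBIC))
```

```text
(no output)
```

View pics/c3.png

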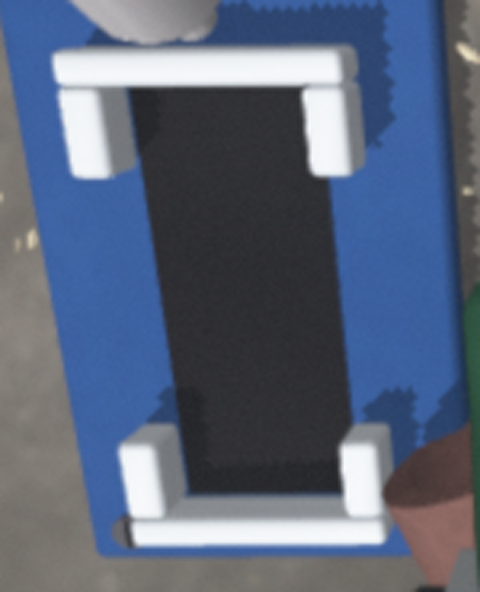

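```bash
cat > fit.py <<'E'
from look import *
from scipy.optimize import least_squares
f=lambda x,y:(110+x/3.2,115+y/3.2)
# (pixel, axis 0=x/1=y, local value, z)
O=[((140,178),1,-23,12),((160,300),1,-23,12),((178,425),1,-23,12),((328,180),1,23,12),((340,300),1,23,12),((350,425),1,23,12),
((200,495),0,54.5,12),((265,495),0,54.5,12),((340,495),0,54.5,12),((170,519),0,54.5,28),((260,519),0,54.5,28),((340,519),0,54.5,28),
((105,100),1,-23,28),((113,172),1,-23,28),((163,432),1,-23,28),((168,510),1,-23,28),((303,95),1,23,28),((313,170),1,23,28),((341,435),1,23,28),((347,510),1,23,28)]
T=[((135,88),0,-54.5,12),((200,88),0,-54.5,12),((295,88),0,-54.5,12)]
O=O+T
def res(v):
    c,s=np.cos(v[2]),np.sin(v[2]);r=[]
    for px,a,val,z in O:
        w=onz("wrist",f(*px),z)[:2]-v[:2]; l=(c*w[0]+s*w[1],-s*w[0]+c*w[1]); r.append(l[a]-val)
    return np.array(r)
q=least_squares(res,[664,8,-.66],loss="soft_l1");print(q.x[:2].round(1),np.degrees(q.x[2]).round(2));print(q.fun.round(1) if 0 else res(q.x).round(1))
print("cam",ray("wrist",(320,240))[0].round(0))
E
python3 fit.py
```

```text
[661.8   6.1] -37.63
[-1.1 -0.7 -1.  -0.6 -0.6 -1.3 -0.2 -0.1  0.1 -0.9 -0.8 -0.6  0.8  0.
  2.2  0.3  0.3  0.8  0.9  0.4  0.8  0.9  1.1]
cam [663. 139. 300.]
```

```bash
python3 -m inch '[[[0,-0.02,0,-0.008,0],[0.001,-0.025,0,0,0],[0.001,-0.025,0,0,0],[0,-0.02,0,0,0],[0,-0.015,0,0,0],[0,0,0.025,0,0],[0,0,0.025,0,0],[0,0,0.025,0,0],[0,0,0.015,0,0],[0,0,0.008,0,0]]]'
python3 -m inch '[[[0,0,0,0,0],[0,0,0,0,0],[0,0,0,0,0],[0,0,0,0,0],[0,0,0,0,0],[0,0,0,0,0],[0,0,0,0,0],[0,0,0,0,0],[0,0,0,0,0],[0,0,0,0,0]]]'
python3 - <<'E'
from look import *
p,R=tool(); im=save("wrist","w4.png")
print(R.T@(np.array([660.6,6.3,p[2]])-p))
E
```

```text
t: 7.45
tcp_pos: [660.1, 6.0, 56.8]
eef_rot: [[-0.792, 0.611, -0.002], [0.611, 0.792, 0.0], [0.002, -0.001, -1.0]]
ft_force: [-0.8, 1.1, -3.5]
gripper_width: 0.479
grasp_force: 61.7
t: 8.45
tcp_pos: [661.0, 6.0, 58.3]
eef_rot: [[-0.792, 0.611, -0.0], [0.611, 0.792, 0.0], [0.0, 0.0, -1.0]]
ft_force: [-0.6, 0.2, -2.8]
gripper_width: 0.473
grasp_force: 61.7
t 8.45 tcp [661.    6.   58.3] yang 52.4 tilt -1.0 j [-0.1   0.68  0.    0.9   0.    0.56] w 0.4732045909307536 F [-0.6  0.2 -2.8]
[4.77001590e-01 1.20756931e-02 4.04344777e-05]
```

View pics/w4.png

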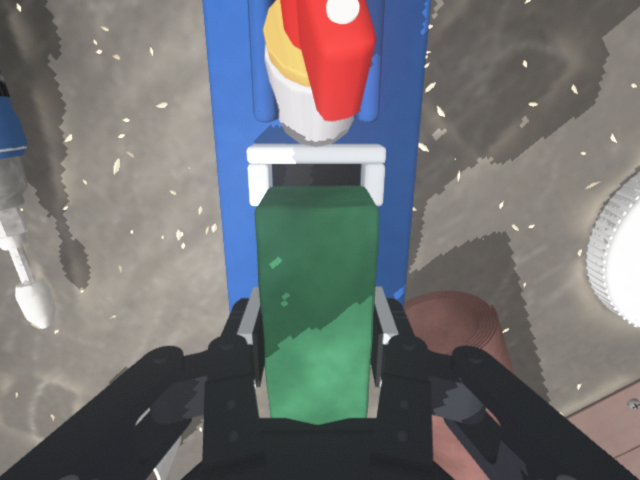

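The bar is centred on the recess: its columns 257–378 are centred on 317, against 316 for the walls' 270–362. I'm lowering it.

```bash
python3 -m inch '[[[0,0,0.008,0,0],[0,0,0.008,0,0],[0,0,0.005,0,0],[0,0,0.004,0,0],[0,0,0.003,0,0],[0,0,0.003,0,0],[0,0,0.003,0,0],[0,0,0.002,0,0],[0,0,0.001,0,0],[0,0,0,0,0]]]'
```

```text
t: 9.5
tcp_pos: [660.5, 6.3, 21.1]
eef_rot: [[-0.792, 0.61, -0.001], [0.61, 0.792, 0.0], [0.001, -0.0, -1.0]]
ft_force: [-3.6, 2.7, -3.0]
gripper_width: 0.475
grasp_force: 61.9
```

```bash
python3 -m inch '[[[0.001,0,0.001,0,0],[0,0,0.001,0,0],[0,0,0.001,0,0],[0,0,0.001,0,0],[0,0,0,0,0],[0,0,0,0,0],[0,0,0,0,0],[0,0,0,0,0],[0,0,0,0,0],[0,0,0,0,0]]]'
```

```text
t: 10.5
tcp_pos: [660.6, 6.4, 19.5]
eef_rot: [[-0.792, 0.611, 0.001], [0.611, 0.792, -0.0], [-0.001, 0.001, -1.0]]
ft_force: [-9.7, 1.4, 17.7]
gripper_width: 0.477
grasp_force: 64.3
```

```bash
python3 -m inch '[[[0.001,0,0.001,0,0],[0,0,0.001,0,0],[0,0,0,0,0],[0,0,0,0,0],[0,0,0,0,0.6],[0,0,0,0,0.6],[0,0,0,0,0.6],[0,0,0,0,0.6],[0,0,0,0,0.6],[0,0,0,0,0.6]]]'
python3 -m inch '[[[0,0,-0.005,0,0.65],[0,0,-0.015,0,0.65],[0,0,-0.02,0,0.65],[0,0,-0.02,0,0.65],[0,0,-0.02,0,0.65],[0,0,-0.02,0,0.65],[0,0,-0.02,0,0.65],[0,0,-0.02,0,0.65],[0,0,0,0,0.65],[0,0,0,0,0.65]]]'
python3 - <<'E'
from look import *
p,R=tool(); im=save("wrist","w5.png"); rect("wrist","bar",49); sp("wrist","bar",12)
save("scene","s5.png");rect("scene","bar",49,1);sp("scene","bar",12);sp("scene","recess",12)
save("top","t5.png");rect("top","bar",49,1)
a=cv2.imread("pics/w5.png");b=cv2.imread("pics/s5.png")[215:335,290:450]
cv2.imwrite("pics/v5.png",np.hstack([cv2.resize(a,(400,300)),cv2.resize(b,(400,300),interpolation=cv2.INTER_CUBIC)]))
E
```

```text
t: 11.5
tcp_pos: [659.4, 7.2, 15.1]
eef_rot: [[-0.792, 0.611, -0.0], [0.611, 0.792, -0.0], [0.0, -0.0, -1.0]]
ft_force: [-0.0, 0.4, -0.0]
gripper_width: 0.6
grasp_force: 0.0
t: 12.5
tcp_pos: [659.8, 7.1, 156.3]
eef_rot: [[-0.792, 0.611, 0.002], [0.611, 0.792, -0.0], [-0.001, 0.001, -1.0]]
ft_force: [0.7, 0.3, -0.7]
gripper_width: 0.65
grasp_force: 0.0
t 12.5 tcp [659.8   7.1 156.3] yang 52.4 tilt -1.0 j [-0.1   0.59  0.12  1.1  -0.    0.56] w 0.6497506407555281 F [ 0.7  0.3 -0.7]
bar 0.67 c [657.9   9.1] s [ 42.2 103.8] long axis deg -37.5 px [287 149] [348 287]
wrist bar 0.94 [318.6 215.3] [662.8   6.5  12. ]
bar 0.86 c [649.5 -14.1] s [ 87.8 107.3] long axis deg -38.6 px [366 267] [414 293]
scene recess 0.71 [388.5 287.9] [662.3   8.   12. ]
```

View pics/v5.png

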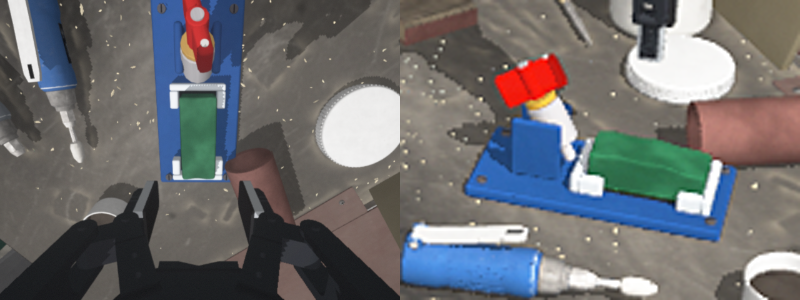

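The bar sits between the corner walls. I'll check the fit at full resolution in both views.

Run:
```python
from look import *
a=cv2.imread("pics/w5.png")[125:295,265:375];b=cv2.imread("pics/s5.png")[255:325,350:435]
cv2.imwrite("pics/v6.png",np.hstack([cv2.resize(a,(380,587),interpolation=cv2.INTER_CUBIC),cv2.copyMakeBorder(cv2.resize(b,(420,346),interpolation=cv2.INTER_CUBIC),0,241,0,0,0)]))
# predicted bar-top edge px for seated bar, wrist & scene
th=np.radians(-37.63);ex=np.array([np.cos(th),np.sin(th),0]);ey=np.array([-ex[1],ex[0],0]);C=np.array([661.8,6.1,12])
for x in(-52,52):
  for y in(-21,21):
    P=C+x*ex+y*ey
    print(x,y,"bot/top wrist",np.round(proj("wrist",P)),np.round(proj("wrist",P+[0,0,37])),"scene",np.round(proj("scene",P),1),np.round(proj("scene",P+[0,0,37]),1))
```

```text
-52 -21 bot/top wrist [290. 149.] [286. 156.] scene [364.  289.6] [364.8 276. ]
-52 21 bot/top wrist [344. 150.] [348. 156.] scene [368.2 279.4] [368.9 266. ]
52 -21 bot/top wrist [293. 272.] [290. 292.] scene [410.2 297.8] [411.6 284. ]
52 21 bot/top wrist [341. 272.] [344. 292.] scene [413.1 287.2] [414.6 273.6]
```

View pics/v6.png

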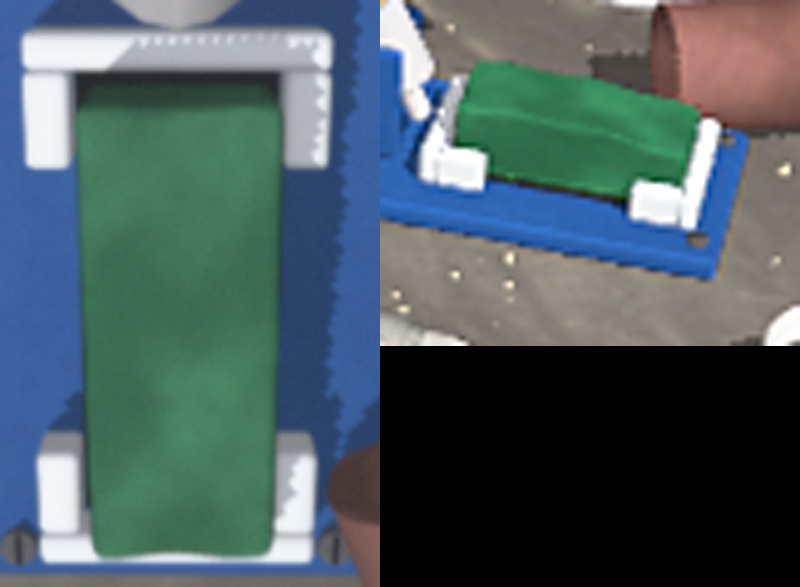

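Crop left: the bar spans (78–280, 85–555), inside all four corner posts. Crop right: it lies level, with only a thin dark strip of floor showing below. I'll press on the top with closed fingers to confirm it is home.

```bash
python3 -m inch '[[[0,0,0,0,0],[0,0,0.01,0,0],[0,0,0.02,0,0],[0,0,0.02,0,0],[0,0,0.02,0,0],[0,0,0.015,0,0],[0,0,0.01,0,0],[0,0,0.005,0,0],[0,0,0.002,0,0],[0,0,0,0,0]]]' 40
python3 -m inch '[[[0,0,0.001,0,0],[0,0,0.001,0,0],[0,0,0.001,0,0],[0,0,0.001,0,0],[0,0,0.001,0,0],[0,0,0.001,0,0],[0,0,0.001,0,0],[0,0,0,0,0],[0,0,0,0,0],[0,0,0,0,0]]]'
```

```text
t: 13.95
tcp_pos: [659.6, 7.1, 53.6]
eef_rot: [[-0.792, 0.611, 0.0], [0.611, 0.792, -0.0], [-0.0, 0.0, -1.0]]
ft_force: [0.4, -0.4, 0.6]
gripper_width: 0.0
grasp_force: 0.0
t: 14.95
tcp_pos: [659.6, 7.2, 48.2]
eef_rot: [[-0.792, 0.61, 0.001], [0.61, 0.792, -0.0], [-0.001, 0.001, -1.0]]
ft_force: [-6.0, 1.0, 17.6]
gripper_width: 0.002
grasp_force: 8.5
```

Contact is at z≈48.5 with 18 N, which matches floor plus bar height (49), so the bar is home. Next I rise and fit the wings' angle.

```bash
python3 -m inch '[[[0,0,-0.005,0,0],[0,0,-0.015,0,0],[-0.004,0,-0.02,0,0],[-0.008,0,-0.02,0,0],[-0.01,0,-0.02,0,0],[-0.01,0,-0.02,0,0],[-0.008,0,-0.02,0,0],[0,0,-0.01,0,0],[0,0,0,0,0],[0,0,0,0,0]]]'
cat > wing.py <<'E'
from look import *
th=np.radians(-37.63);EX=np.array([np.cos(th),np.sin(th),0]);EY=np.array([-EX[1],EX[0],0]);EZ=np.array([0,0,1.])
H=np.array([661.8,6.1,0])-40*EX; M=np.c_[EX,EY,EZ]
A=np.array([-.4695,0,.8829]);U0=np.array([.8829,0,.4695]);W=np.array([-58,0,80])+27*A
def pt(q,r,v,s):
    f=q-.785; u=U0*np.cos(f)+np.array([0,1,0])*np.sin(f); n=np.cross(A,u); return H+M@(W+r*u+v*n+s*A)
def mask(im):
    h=cv2.cvtColor(im,cv2.COLOR_RGB2HSV); m=(((h[...,0]<6)|(h[...,0]>174))&(h[...,1]>190)&(h[...,2]>70)).astype(np.uint8); return m
def fit(cams,show=True):
    ims={c:save(c,"wf_%s_%.2f.png"%(c,manip.state()["t"])) for c in cams}
    tot=0; qs=np.arange(-.1,3.0,.02)
    for c in cams:
        m=mask(ims[c]); ctr=np.array(proj(c,pt(0,0,0,-4))); yy,xx=np.mgrid[:480,:640]; m[(xx-ctr[0])**2+(yy-ctr[1])**2>(110 if c=="wrist" else 45)**2]=0
        S=[];
        for q in qs:
            b=0
            for dx in range(-6,7,2):
              for dy in range(-6,7,2):
                P=np.array([proj(c,pt(q,r,v,s)) for r in(-30,30) for v in(-6,6) for s in(-20,12)]) if dx==-6 and dy==-6 else P
                k=np.zeros_like(m); cv2.fillConvexPoly(k,cv2.convexHull(np.round(P+[dx,dy]).astype(np.int32)),1)
                b=max(b,(k&m).sum()/max(1,(k|m).sum()))
            S.append(b)
        S=np.array(S); print(c,"n",m.sum(),"best q",qs[S.argmax()].round(2),"IoU",S.max().round(2)); tot=tot+S
    print("joint q",qs[tot.argmax()].round(2))
E
python3 - <<'E'
from wing import *
tool(); fit(["wrist","scene"])
for c in("wrist","scene"): sp(c,"wings",104)
E
```

```text
t: 15.95
tcp_pos: [690.5, -16.9, 175.4]
eef_rot: [[-0.792, 0.61, -0.001], [0.61, 0.792, 0.0], [0.001, -0.001, -1.0]]
ft_force: [-0.6, 0.1, -0.5]
gripper_width: 0.001
grasp_force: 0.0
t 15.95 tcp [690.5 -16.9 175.4] yang 52.4 tilt -1.0 j [-0.13  0.65  0.27  1.2   0.    0.53] w 0.0005890275935279592 F [-0.6  0.1 -0.5]
wrist n 79 best q 2.24 IoU 0.1
scene n 350 best q 0.76 IoU 0.8
joint q 0.76
wrist wings 0.73 [320.3 168.3] [654.9  13.5 104. ]
scene wings 0.86 [341.2 244.4] [574.5  80.4 104. ]
```

The scene silhouette fits q≈0.76 (IoU 0.8), so the wings lie almost in the holder's x–z plane. The tool can't be tilted, so I'll straddle the raised wing tip loosely with vertical fingers and sweep it around.

```bash
python3 -m inch '[[[0.01,0,0,0,0.31],[0.02,0,0,0,0.31],[0.022,0,0,0,0.31],[0.022,0,0,0,0.31],[0.022,0,0,0,0.31],[0.02,0,0,0,0.31],[0.013,0,0,0,0.31],[0,0,0.015,0,0.31],[0,0,0.015,0,0.31],[0,0,0,0,0.31]]]'
python3 - <<'E'
from wing import *
p,R=tool(); a=save("wrist","w7.png"); b=save("scene","s7.png"); print("aim delta tool",(R.T@(H+M@np.array([-52,0,97])-p)).round(1))
cv2.imwrite("pics/v7.png",np.hstack([cv2.resize(a,(400,300)),cv2.resize(b[200:320,280:440],(400,300),interpolation=cv2.INTER_CUBIC)])[:,:,::-1])
E
```

```text
t: 17.15
tcp_pos: [587.5, 61.6, 144.4]
eef_rot: [[-0.792, 0.61, -0.003], [0.61, 0.792, -0.0], [0.003, -0.002, -1.0]]
ft_force: [0.2, 0.6, 0.4]
gripper_width: 0.314
grasp_force: 0.0
t 17.15 tcp [587.5  61.6 144.4] yang 52.4 tilt -1.0 j [-0.02  0.48 -0.11  0.99 -0.    0.64] w 0.31353094546784294 F [0.2 0.6 0.4]
aim delta tool [-0.8  1.5 47.4]
```

View pics/v7.png

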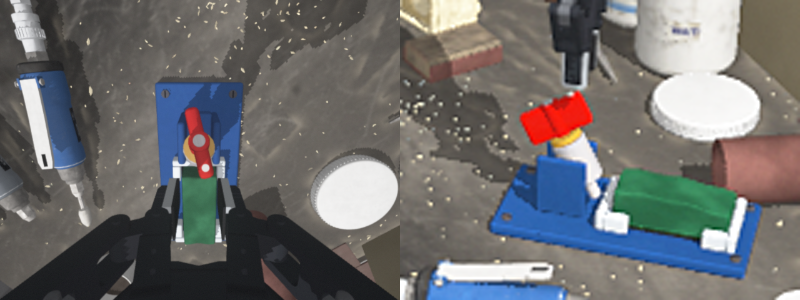

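In the wrist half the wings run from (190,108) to (207,172), with the recess-side tip leaning a little to +y. I'll refit from this closer view before descending.

```bash
sed -i 's/>190)&(h\[...,2\]>70)/>150)\&(h[...,2]>70)/' wing.py
python3 - <<'E'
from wing import *
p,R=tool(); fit(["wrist","scene"])
for q in(.785,1.0,1.2): print(q,[np.round(proj("wrist",pt(q,r,0,12))) for r in(-30,30)])
q=1.0
print((R.T@(pt(q,20,0,-2)-p)).round(1))
E
```

```text
t 17.25 tcp [588.8  61.5 146.3] yang 52.4 tilt -1.0 j [-0.02  0.47 -0.11  0.99 -0.    0.64] w 0.31020656120655343 F [ 0.8 -0.4  0.2]
wrist n 2228 best q 1.0 IoU 0.66
scene n 363 best q 1.2 IoU 0.82
joint q 1.0
0.785 [array([316., 166.]), array([316., 282.])]
1.0 [array([304., 167.]), array([329., 281.])]
1.2 [array([293., 170.]), array([341., 277.])]
[ 0.9  5.  35.1]
```

```bash
python3 -m inch '[[[0,0.005,0,0,0.31],[0,0,0,-0.12,0.31],[0,0,0,-0.12,0.31],[0,0,0.01,0,0.31],[0,0,0.01,0,0.31],[0,0,0.01,0,0.31],[0,0,0.01,0,0.31],[0,0,0.008,0,0.31],[0,0,0,0,0.31],[0,0,0,0,0.31]]]'
python3 - <<'E'
from wing import *
p,R=tool()
print("to q=0:",(R.T@(pt(0,20,0,-2)-p)).round(1),"to 1.57",(R.T@(pt(1.57,20,0,-2)-p)).round(1))
E
```

```text
t: 18.35
tcp_pos: [591.9, 65.5, 98.2]
eef_rot: [[-0.914, 0.405, -0.0], [0.405, 0.914, 0.0], [0.0, -0.0, -1.0]]
ft_force: [-0.1, 1.1, -0.1]
gripper_width: 0.314
grasp_force: 0.0
t 18.35 tcp [591.9  65.5  98.2] yang 66.1 tilt -1.0 j [-0.01  0.52 -0.16  0.89  0.    0.4 ] w 0.3140480458272571 F [-0.1  1.1 -0.1]
to q=0: [  9.9 -16.7 -10.5] to 1.57 [  3.2  10.8 -10.5]
```

```bash
cat > rows.py <<'E'
from wing import *
def ang(q): f=q-.785; return np.arctan2(np.sin(f),.8829*np.cos(f))
def rows(p,a,qs):
    # p holder-frame tool xy, a tool yaw offset (holder frame); tool x=-EX, y=EY at a=0
    for q in qs:
        t=(M.T@(pt(q,20,0,-2)-H))[:2]; d=t-p; b=ang(q)
        x=-(d[0]*np.cos(a)+d[1]*np.sin(a)); y=-d[0]*np.sin(a)+d[1]*np.cos(a)
        print("%.2f [%.3f,%.3f,0,%.2f]"%(q,x,y,-(b-a)) if 0 else "%.2f [%.4f,%.4f,0,%.3f]"%(q,x/1e3,y/1e3,a-b)); p=t;a=b
def start():
    s=manip.state();R=np.array(s["eef_rot"]);h=M.T@(np.array(s["tcp_pos"])-H); v=M.T@R[:,1]; return h[:2],np.arctan2(-v[0],v[1])
E
python3 - <<'E'
from rows import *
p,a=start();print(p,a);rows(p,a,[.9,.8,.7,.6,.5,.4,.3,.2,.1,0,-.1,-.2,-.3,-.4])
E
```

```text
[-51.59580647   4.38635127] 0.23965843573923065
0.90 [0.0011,-0.0019,0,0.110]
0.80 [0.0001,-0.0020,0,0.113]
0.70 [0.0001,-0.0020,0,0.113]
0.60 [0.0000,-0.0020,0,0.113]
0.50 [-0.0000,-0.0020,0,0.112]
0.40 [-0.0000,-0.0020,0,0.110]
0.30 [-0.0001,-0.0020,0,0.108]
0.20 [-0.0001,-0.0019,0,0.105]
0.10 [-0.0001,-0.0019,0,0.103]
0.00 [-0.0001,-0.0019,0,0.100]
-0.10 [-0.0001,-0.0019,0,0.098]
-0.20 [-0.0001,-0.0018,0,0.096]
-0.30 [-0.0001,-0.0018,0,0.094]
-0.40 [-0.0001,-0.0018,0,0.092]
```

```bash
python3 -m inch '[[[0.001,-0.002,0,0.11,0.31],[0,-0.002,0,0.11,0.31],[0,-0.002,0,0.11,0.31],[0,-0.002,0,0.11,0.31],[0,-0.002,0,0.11,0.31],[0,-0.002,0,0.11,0.31],[0,-0.002,0,0.11,0.31],[0,-0.002,0,0.1,0.31],[0,-0.002,0,0.1,0.31],[0,-0.002,0,0.1,0.31]]]'
python3 -m inch '[[[0,-0.001,0,0,0.31],[0,-0.001,0,0,0.31],[0,-0.001,0,0,0.31],[0,-0.001,0,0,0.31],[0,-0.001,0,0,0.31],[0,-0.001,0,0,0.31],[0,0,0,0,0.31],[0,0,0,0,0.31],[0,0,0,0,0.31],[0,0,0,0,0.31]]]'
python3 - <<'E'
from rows import *
tool();print(start());fit(["scene","wrist"])
E
```

```text
t: 19.35
tcp_pos: [577.5, 54.3, 99.4]
eef_rot: [[-0.08, 0.997, 0.003], [0.997, 0.08, 0.0], [0.0, 0.003, -1.0]]
ft_force: [3.5, 1.5, -1.2]
gripper_width: 0.308
grasp_force: 1.4
t: 20.35
tcp_pos: [570.2, 53.6, 98.3]
eef_rot: [[-0.084, 0.996, 0.0], [0.996, 0.084, -0.0], [-0.0, 0.0, -1.0]]
ft_force: [5.4, -1.8, -0.3]
gripper_width: 0.311
grasp_force: 2.0
t 20.35 tcp [570.2  53.6  98.3] yang 4.8 tilt -1.0 j [-0.03  0.48 -0.23  0.86 -0.    1.45] w 0.31127377456538674 F [ 5.4 -1.8 -0.3]
(array([-61.55112828, -18.25484816]), np.float64(-0.8300205235954884))
scene n 109 best q 2.96 IoU 0.53
wrist n 5927 best q -0.06 IoU 0.72
joint q 2.96
```

```bash
python3 -m inch '[[[0,-0.001,0,0,0.31],[0,-0.001,0,0,0.31],[0,-0.001,0,0,0.31],[0,-0.001,0,0,0.31],[0,0,0,0,0.31],[0,0,0,0,0.31],[0,0,0,0,0.31],[0,0,0,0,0.31],[0,0,0,0,0.31],[0,0,0,0,0.31]]]'
python3 - <<'E'
from rows import *
tool();print(start());fit(["wrist"]); print(manip.state()["moment"])
E
```

```text
t: 21.45
tcp_pos: [569.2, 53.7, 99.2]
eef_rot: [[-0.084, 0.996, 0.006], [0.996, 0.084, 0.001], [0.0, 0.006, -1.0]]
ft_force: [13.8, 0.2, -2.2]
gripper_width: 0.313
grasp_force: 5.9
t 21.45 tcp [569.2  53.7  99.2] yang 4.8 tilt -1.0 j [-0.03  0.48 -0.24  0.85  0.    1.45] w 0.3131849119257881 F [13.8  0.2 -2.2]
(array([-62.38680466, -18.81943702]), np.float64(-0.8297107838444485))
wrist n 5682 best q -0.04 IoU 0.71
joint q -0.04
[ 0.08872964 -2.91998235  0.06908406]
```

```bash
ls -t pics/wf_wrist* | head -1 | xargs -I{} cp {} pics/v8.png
```

```text
(no output)
```

View pics/v8.png

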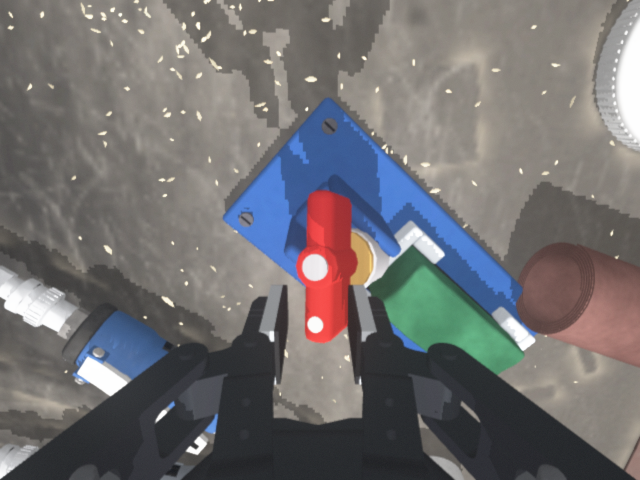

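It has bottomed: the force jumped from 5 to 14 N with only 1 mm of motion, and the silhouette fits q≈−0.04. The picture shows the wings between the fingers, from (330,195) to (322,335). Next is the quarter turn back.

```bash
python3 -m inch '[[[0,0.008,0,0,0.31],[0,0.008,0,0,0.31],[0,0.002,0,-0.1,0.31],[0,0.002,0,-0.1,0.31],[0,0.002,0,-0.11,0.31],[0,0.002,0,-0.11,0.31],[0,0.002,0,-0.11,0.31],[0,0.002,0,-0.11,0.31],[0,0.002,0,-0.11,0.31],[0,0.002,0,-0.11,0.31]]]'
python3 - <<'E'
from rows import *
tool();print(start());fit(["wrist"])
p,a=start();rows(p,a,[.9,1.0])
E
```

```text
t: 22.5
tcp_pos: [594.0, 61.7, 97.3]
eef_rot: [[-0.813, 0.583, -0.005], [0.583, 0.813, 0.0], [0.004, -0.003, -1.0]]
ft_force: [-2.7, -1.9, 0.5]
gripper_width: 0.311
grasp_force: 1.2
t 22.5 tcp [594.   61.7  97.3] yang 54.4 tilt -1.0 j [-0.02  0.53 -0.15  0.89 -0.    0.6 ] w 0.31109983288353144 F [-2.7 -1.9  0.5]
(array([-47.62064113,   2.63123646]), np.float64(0.03464809138050728))
wrist n 3979 best q 0.66 IoU 0.67
joint q 0.66
0.90 [0.0047,-0.0004,0,-0.089]
1.00 [0.0000,0.0020,0,-0.112]
```

```bash
python3 -m inch '[[[0.002,0.002,0,-0.11,0.31],[0.001,0.002,0,-0.11,0.31],[0,0.002,0,-0.11,0.31],[0,0.002,0,-0.11,0.31],[0,0.002,0,-0.11,0.31],[0,0.002,0,-0.1,0.31],[0,0.002,0,-0.1,0.31],[0,0.002,0,-0.1,0.31],[0,0,0,0,0.31],[0,0,0,0,0.31]]]'
python3 - <<'E'
from rows import *
tool();print(start());fit(["wrist"])
E
```

```text
t: 23.55
tcp_pos: [596.7, 78.2, 97.9]
eef_rot: [[-0.976, -0.217, -0.001], [-0.217, 0.976, -0.0], [0.001, 0.0, -1.0]]
ft_force: [-0.1, -0.8, -0.7]
gripper_width: 0.311
grasp_force: 0.6
t 23.55 tcp [596.7  78.2  97.9] yang 102.6 tilt -1.0 j [ 0.01  0.54 -0.14  0.89  0.   -0.21] w 0.3114667107715757 F [-0.1 -0.8 -0.7]
(array([-55.53789954,  17.34922368]), np.float64(0.8759421181870912))
wrist n 6453 best q 1.44 IoU 0.73
joint q 1.44
```

q≈1.44, so I need about 0.1 more. Then I centre the fingers clear of the wings and rise.

```bash
python3 -m inch '[[[0,0.001,0,0,0.31],[0,0.001,0,0,0.31],[0,0.001,0,0,0.31],[0,0,0,0,0.31],[0,0,0,0,0.31],[0,-0.004,0,0,0.31],[0,-0.004,0,0,0.35],[0,0,-0.005,0,0.35],[0,0,-0.01,0,0.35],[0,0,-0.02,0,0.35]]]'
python3 -m inch '[[[0,0,-0.03,0,0.35],[0,0,-0.03,0,0.35],[0,0,-0.03,0,0.35],[0,0,0,0,0.35],[0,0,0,0,0.35],[0,0,0,0,0.35],[0,0,0,0,0.35],[0,0,0,0,0.35],[0,0,0,0,0.35],[0,0,0,0,0.35]]]'
python3 - <<'E'
from rows import *
tool();fit(["wrist","scene"]);rect("wrist","bar",49);sp("wrist","bar",12);sp("wrist","recess",12)
import glob,os
a=cv2.imread(max(glob.glob("pics/wf_wrist*"),key=os.path.getmtime));b=cv2.imread(max(glob.glob("pics/wf_scene*"),key=os.path.getmtime))[215:335,290:450]
cv2.imwrite("pics/v9.png",np.hstack([cv2.resize(a,(400,300)),cv2.resize(b,(400,300),interpolation=cv2.INTER_CUBIC)]))
E
```

```text
t: 24.6
tcp_pos: [597.4, 73.2, 133.1]
eef_rot: [[-0.975, -0.221, -0.002], [-0.221, 0.975, -0.0], [0.002, 0.0, -1.0]]
ft_force: [-0.6, 0.6, -0.4]
gripper_width: 0.351
grasp_force: 0.0
t: 25.6
tcp_pos: [598.2, 73.3, 223.0]
eef_rot: [[-0.975, -0.221, -0.001], [-0.221, 0.975, 0.0], [0.0, 0.0, -1.0]]
ft_force: [-0.8, -0.1, 0.4]
gripper_width: 0.356
grasp_force: 0.0
t 25.6 tcp [598.2  73.3 223. ] yang 102.8 tilt -1.0 j [ 0.    0.44  0.05  1.18  0.   -0.22] w 0.3558094550846976 F [-0.8 -0.1  0.4]
wrist n 1953 best q 1.46 IoU 0.71
scene n 360 best q 1.4 IoU 0.82
joint q 1.4
bar 0.64 c [657.    9.3] s [ 44.6 109.1] long axis deg -37.3 px [184 193] [290 291]
wrist bar 0.76 [242.7 239.6] [665.2   8.4  12. ]
wrist recess 0.47 [242.8 239.3] [664.8   8.5  12. ]
```

View pics/v9.png

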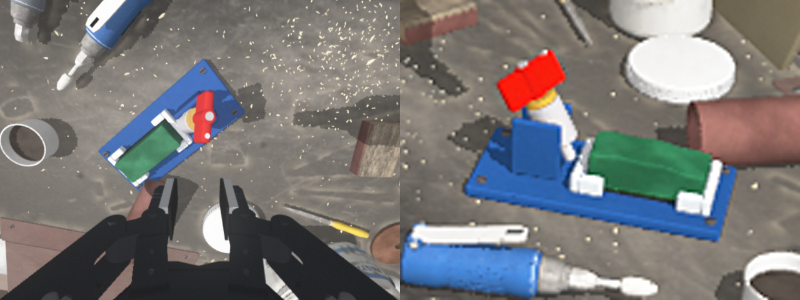

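The wings now lie to the other side and the bar is still home. As an independent check on the turn, I'll use the two white dots on top of the wings in the wrist image, at about (333,185) and (330,215) full-scale.

Run:
```python
from rows import *
import glob,os
from scipy.optimize import least_squares
def dots(f):
    a=cv2.imread(f); h=cv2.cvtColor(a,cv2.COLOR_BGR2HSV); w=((h[...,1]<60)&(h[...,2]>150)).astype(np.uint8)
    red=cv2.dilate(mask(a[:,:,::-1]),np.ones((5,5))); n,l,s,c=cv2.connectedComponentsWithStats(w)
    return [(c[i].round(1),int(s[i,4])) for i in range(1,n) if s[i,4]>8 and s[i,4]<900 and red[l==i].mean()>.3]
f=max(glob.glob("pics/wf_wrist*"),key=os.path.getmtime)
print("now",dots(f))
for q in(1.3,1.4,1.5,1.6,1.7,1.8): print(q,[np.round(proj("wrist",pt(q,r,0,s)),1).tolist() for r,s in((0,12),(22,12))])
a=cv2.imread(f)[110:260,260:400];m=mask(a[:,:,::-1]);r=cv2.minAreaRect(max(cv2.findContours(m,0,2)[0],key=cv2.contourArea));print(r)
print("stop view dots",dots("pics/v8.png"))
```

```text
now [(array([334.9, 185.6]), 150), (array([331.6, 217. ]), 57)]
1.3 [[332.3, 186.8], [323.7, 216.5]]
1.4 [[332.3, 186.8], [326.5, 217.3]]
1.5 [[332.3, 186.8], [329.3, 217.8]]
1.6 [[332.3, 186.8], [332.2, 218.0]]
1.7 [[332.3, 186.8], [335.0, 217.9]]
1.8 [[332.3, 186.8], [337.8, 217.5]]
((66.38490295410156, 76.7404556274414), (35.38209915161133, 84.37975311279297), 12.33908748626709)
stop view dots [(array([314.9, 324.3]), 194)]
```

The dots put q at about 1.49 and the silhouette says 1.46. Both are within 1.31–1.83, the bar is home and the arm is clear, so I'm handing in.

```bash
python3 -c "
from plant import manip
print(manip.sign_off())"
```

```text
the job is handed in; nothing more can be done
None
```

The job is handed in at about 26 s of the 51 s allowed: the bar is pressed home in the recess and released, and the thumbscrew was bottomed, then backed off to about 1.46–1.49 rad (target 1.31–1.83); sign-off gave no verdict, and I did not re-measure the sanding block, paste tin or brush.

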